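Close the jar after the volcano demonstration

ROBOT

A 6-joint arm with a two-finger parallel gripper is mounted at the origin on the work surface. World frame = base frame: x ahead of the robot, y to its left, z up, the work surface at z = 0. Lengths are in m, angles in rad, forces in N, time in s.
With the tool pointing down it reaches from about 0.375 to 0.975 m from the base axis. Payload 3.8 kg.
Tool frame: the origin (TCP) lies on the centre line of the jaws, within the pads' length; the fingertips stand 22 mm ahead of it and the grasp point (between the pads) lies 3 mm ahead of it; z points along the fingers, y is the line along which they close (so a half turn about z gives the same grasp; the last joint's range is limited). The gripper opens to 88 mm and grips with 3 to 60 N. Pads are 18 mm wide; open, the fingers measure 123 mm over their backs; the gripper's body (75 mm by 187 mm) begins 45 mm behind the grasp point.
Start: joints at [1.188, 0.264, 1.604, -0, 1.274, -0.037], TCP at [0.229, 0.635, 0.261] pointing down, gripper open.
Joint ranges: [-2.63, 2.63], [-0.94, 2.18], [0.31, 2.57], [-1.31, 4.45], [0, 2.66], [-2.55, 2.55]. Speed limits (rad/s): [2.57, 2.57, 3.14, 3.14, 3.14, 3.14].

INTERFACE

Orientations are given as a unit quaternion [w, x, y, z].
In Python, from workcell import monitor, optics, ctrl gives the robot as it stands.
- The arm moves only by the tool play_rows, never from a script. Its argument "steps" is a list of rows, each a list of 2 entries, a list of its own where there are three numbers: the shift along the tool's x, y, z in cm, then the turn about the tool's z in rad. In form: [[[dx, dy, dz], roll], ...]. A call has 1 to 12 rows; each row shifts and turns the commanded pose from where the row before left it, along the tool's axes as they then stand; what a row does not reach is not made up. A row lasts 1/12 s, in which the tool goes at most 41.7 mm and 7.16 degrees, less where a joint would pass 70% of its speed; a pose out of reach is approached as far as the arm can. A call is refused whole if a number of a shift passes 4.17 or a number of a turn 0.125, either way. A call with a gripper value outside its range is refused whole. "fingers" is the opening, from 0 (shut) to 1 (fully open), set as the call begins (left out, the last holds). The fingers move at their own pace and stop on an object; "force" is the grip in N (left out, the last holds). Time passes only in rows, so rows that do not move let the fingers close. It gives the time, the measured TCP pose, the force, the opening and the grip force at its end, in the units of the state.
- monitor.observe(): the state, without advancing time (a new reading comes with each control period).
- optics.capture(name): name is "scene" or "top" or "wrist"; returns a dict with "frame" (480x640x3 uint8, red, green, blue), "mtx" (3x3 intrinsics, pixels), "camera_from_world" (4x4, takes a point from world to camera coordinates). Camera axes: x right, y down, z forward; pixel columns grow to the right and rows downward; lengths in m; the calibration is good to about 2 mm. A picture is of the moment at which its call begins. There is no depth.
- ctrl.hand_in(): hands the job in; it is judged then, once.
The state is a dict: "clock": time; "joint_pos": joint angles; "joint_velocities": joint speeds; "effort": joint torques, N m; "tool_pos": TCP position; "ee_rot": TCP orientation; "force": force on the tool from outside, world axes, zero at the start; "ft_torque": the same for the moment, N m; "finger_gap": finger opening in m; "finger_force": force on a finger pad.
Only numpy, scipy, OpenCV 4.12 (cv2) and the standard library are available. Lean on these libraries where they do the work, as an engineer would, in place of code of your own. Each camera call takes 0.05 s, during which the arm holds its last target. There are 200 camera calls.

TASK

The bar-handled lid of the jar held in the wooden clamp block is only sitting on top of its thread. Without lifting the lid off, turn it backward (counter-clockwise seen from above) until its tongue reaches the ear on the jar and the lid drops into the thread start, then screw it forward (clockwise) about a sixth of a turn until it is fully home, and let go. Leave the smaller closed tub where it stands.

Things in the scene. Friction and masses are not known exactly. Their poses are not given: they have to be found in the camera images.
- jar: White plastic jar, 86 mm wide, shoulder 80 mm up, fixed in a 125 x 125 x 30 mm wooden clamp block. Origin under the block's centre, on the table; z up the jar's axis; +x points to the ear, a white tab that sticks out 16 mm from the jar's side below the shoulder and marks the thread start. Its loose lid starts with the tongue 35 to 75 degrees clockwise (from above) of the ear, on top of the thread.
- lid_grip (a point): The jar's loose red lid, 70 g: a cap 68 mm wide, 27 mm high, with an upright grip bar on top 48 mm long, 16 wide, 32 high. The point is on the lid's axis inside the bar, 9 mm below its top, 23 mm above the cap's top: grip here. x along the bar to the tongue, y across it, z up. Height over the table: 146 mm at first, about 135 once dropped, 132 home. Held tight it must be lowered by hand to drop.
- lid_tongue (a point): Tip of the lid's tongue, a red tab 10 mm wide level with the cap's top, under one end of the bar; 38 mm from the lid's axis along its x. The lid drops only with the tongue within 15 degrees of the ear. Then turned clockwise it runs 3 to 4 mm down, is home from 50 degrees past the ear and meets a stop at 65. The thread has 3 mm play up and down, 2 mm sideways, and turns easily.
- tub_mid (a point): Bystander: a smaller white tub with a plain round red lid without a bar, closed, 68 mm in diameter and 105 mm high, standing loose on the table. The point is at its centre, half-way up. Not to be disturbed.
Mind the look-alikes: they are no part of the job. What is shaped like the part that bears lid_grip but blue or purple is not meant.

How it is judged:
On the way:
1. the lid has been turned back until its tongue is over the ear and it has dropped into the thread start (z of lid_grip in the frame of jar below 0.139 m and x of lid_tongue in the frame of jar above 0.025 m and y of lid_tongue in the frame of jar between -0.016 and 0.02 m), for 0.1 s.
At the end, for the whole second after the job is handed in: The lid sits level on the jar, screwed down to within 2.5 mm of resting on the rim, its tongue at least 40 degrees clockwise past the ear; the tub is within 20 mm of where it stood (z of lid_grip in the frame of jar below 0.1345 m and horizontal distance between lid_grip and jar below 0.008 m and angle between lid_grip's own z axis and vertical below 0.12 rad and y of lid_tongue in the frame of jar below -0.0245 m and x of lid_tongue in the frame of jar above 0.004 m and distance of tub_mid from where it was at the start of the episode below 0.02 m); the robot touches nothing.
It fails at once if the lid is lifted more than 14 mm above where it first rested (z of lid_grip in the frame of jar above 0.16 m).
It fails at once if the tub is pushed more than 20 mm (distance of tub_mid from where it was at the start of the episode above 0.02 m).
It also fails if it takes over 35 s, if anything falls off the work surface, if the arm or the gripper's body presses on something with over 40 N, if the wrist force passes 120 N, or if a joint passes its speed limit or range.

## Working session

There is one attempt and no reset: what is moved stays moved. The work goes in short steps, Python scripts to look and compute and a tool call to move; the robot and the scene stay as the last step left them, time stands still between calls to the robot, and variables do not carry over. Pictures are saved under pics/ and viewed, at most 10 in all, crops included, and the job is handed in when it is done.

Besides the shell and the picture viewer there is one more tool, called after "Request:" in YAML: its name, and indented under it one key for each argument. play_rows: Moves the arm, as the interface text tells. Its arguments: {"type":"object","properties":{"steps":{"type":"array","items":{"type":"array"}},"fingers":{"type":"number"},"force":{"type":"number"}},"required":["steps"]}

```bash
mkdir -p pics; python3 - <<'E'
from workcell import monitor, optics
import cv2,pickle
s=monitor.observe();print(s['tool_pos'],s['ee_rot'])
d={}
for n in ("scene","top"):
    c=optics.capture(n);d[n]=c
    cv2.imwrite(f"pics/{n}0.png",c["frame"][:,:,::-1])
pickle.dump(d,open('c0.pkl','wb'))
E
```

```text
[0.22853214 0.63443361 0.25941097] [-2.13522014e-04  1.72021833e-01  9.85092526e-01 -1.07671123e-03]
```

View pics/scene0.png

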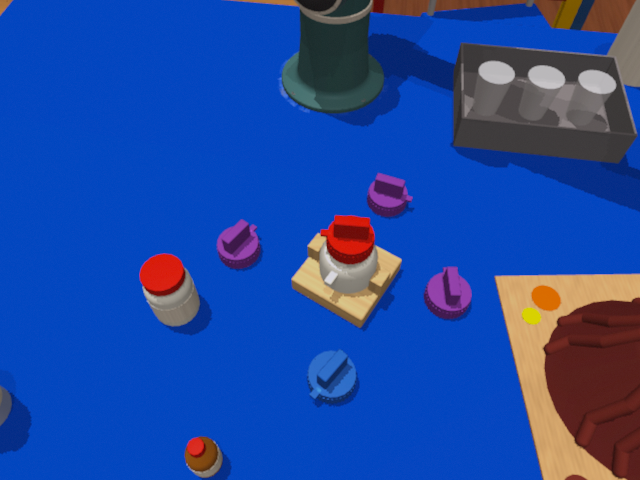

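View pics/top0.png

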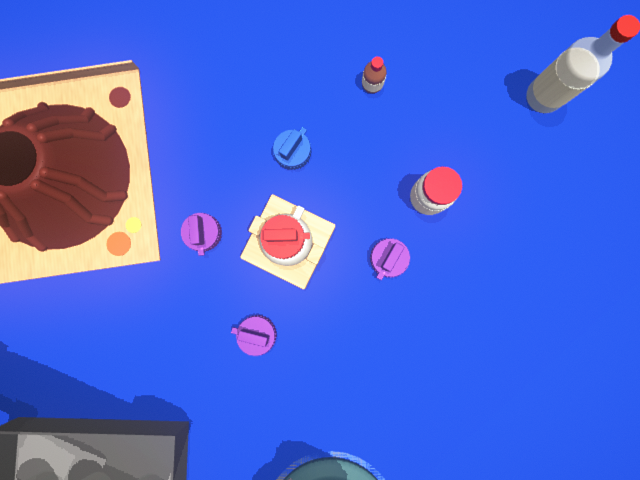

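The scene view shows the jar and red bar lid at about (350,240), with the ear near (332,277) and the tongue near (325,233). In the top view the lid is at (283,236), the ear at (299,212) and the tub at (440,188). I'll enlarge both.

```bash
python3 - <<'E'
import cv2,pickle,numpy as np
d=pickle.load(open('c0.pkl','rb'))
a=d['top']['frame'][185:295,230:345,::-1];b=d['scene']['frame'][205:325,285:405,::-1]
cv2.imwrite('pics/crop.png',np.hstack([cv2.resize(a,(400,383),interpolation=2),cv2.resize(b,(400,400),interpolation=2)[:383]]))
for n in d:
    T=d[n]['camera_from_world'];print(n,d[n]['mtx'].round(1).tolist(),(-T[:3,:3].T@T[:3,3]).round(3),T[:3,:3].round(2).tolist())
E
```

```text
scene [[527.9, 0.0, 314.1], [0.0, 527.9, 236.1], [0.0, 0.0, 1.0]] [0.894 0.096 0.725] [[-0.15, 0.99, -0.0], [0.82, 0.12, -0.56], [-0.56, -0.08, -0.83]]
top [[442.9, 0.0, 321.5], [0.0, 442.9, 236.6], [0.0, 0.0, 1.0]] [0.419 0.011 0.791] [[0.02, -1.0, -0.02], [-1.0, -0.02, -0.09], [0.09, 0.02, -1.0]]
```

View pics/crop.png

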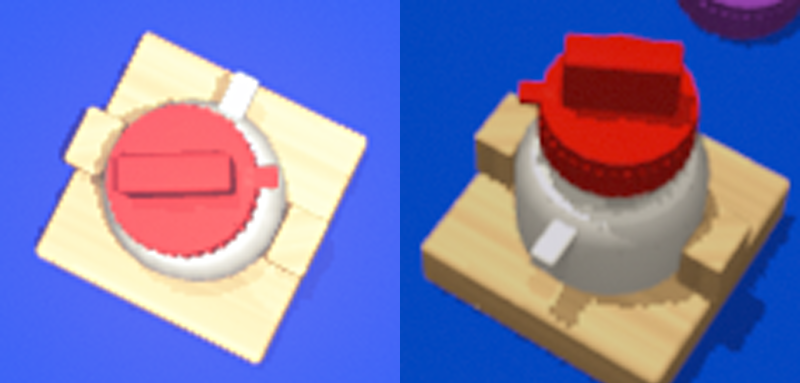

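The crop shows the bar's top face (left panel) at about (115,153)-(232,190), the tongue tip at (277,177), the ear tip at (244,73) and the block corners at (148,33), (366,142), (258,362) and (37,252). In the right panel the tongue tip is at (518,93) and the bar top at (566,36)-(684,44)-(681,80)-(563,68).

```bash
cat > h.py <<'E'
import numpy as np
def ray(c,p,z):
    T=c['camera_from_world'];R=T[:3,:3];o=-R.T@T[:3,3]
    v=R.T@np.linalg.inv(c['mtx'])@[*p,1];return (o+v*(z-o[2])/v[2])
E
python3 - <<'E'
import pickle,numpy as np
from h import ray
d=pickle.load(open('c0.pkl','rb'))
t=lambda x,y,z:ray(d['top'],(230+x/3.478-.5,185+y/3.478-.5),z)[:2]
s=lambda x,y,z:ray(d['scene'],(285+(x-400)/3.333-.5,205+y/3.333-.5),z)[:2]
bl=[t(*p,.03) for p in((148,33),(366,142),(258,362),(37,252))]
print('block',np.mean(bl,0))
e=bl[0]-bl[3]+bl[1]-bl[2];print('ear dir deg',np.degrees(np.arctan2(e[1],e[0])))
print('ear tip',t(244,75,.075),s(543,258,.075))
print('bar',np.mean([t(*p,.155) for p in((116,153),(229,153),(234,188),(118,190))],0),np.mean([s(*p,.155) for p in((566,36),(684,44),(681,80),(563,68))],0))
print('tongue',t(277,177,.121),s(518,93,.121))
a=t(173,188,.0);
E
```

```text
block [0.47530755 0.08182996]
ear dir deg -25.022215274588113
ear tip [0.52947536 0.05946792] [0.52868482 0.0594346 ]
bar [0.47633846 0.08201351] [0.4777018  0.08332151]
tongue [0.47764181 0.04080678] [0.47793129 0.04106624]
```

Request:
play_rows:
  steps:
    - [[-1.75,-1.815,0],0]
    - [[-1.75,-1.815,0],0]
    - [[-1.75,-1.815,0],0]
    - [[-1.75,-1.815,0],0]
    - [[-1.75,-1.815,0],0]
    - [[-1.75,-1.815,0],0]
    - [[-1.75,-1.815,0],0]
    - [[-1.75,-1.815,0],0]
    - [[-1.75,-1.815,0],0]
    - [[-1.75,-1.815,0],0]
    - [[-1.75,-1.815,0],0]
    - [[-1.75,-1.815,0],0]
  fingers: 1

```text
clock: 1.1
tool_pos: [0.3526, 0.3576, 0.2602]
ee_rot: [-0.0, 0.172, 0.985, -0.0]
force: [0.3, -0.1, 0.1]
finger_gap: 0.0883
finger_force: 0.0
```

Request:
play_rows:
  steps:
    - [[-1.75,-1.815,0],0]
    - [[-1.75,-1.815,0],0]
    - [[-1.75,-1.815,0],0]
    - [[-1.75,-1.815,0],0]
    - [[-1.75,-1.815,0],0]
    - [[-1.75,-1.815,0],0]
    - [[-1.75,-1.815,0],0]
    - [[-1.75,-1.815,0],0]
    - [[-1.75,-1.815,0],0]
    - [[-1.75,-1.815,0],0]
    - [[-1.75,-1.815,0],0]
    - [[-1.75,-1.815,0],0]

```text
clock: 2.1
tool_pos: [0.4763, 0.0816, 0.2603]
ee_rot: [-0.0, 0.172, 0.985, -0.0]
force: [-0.6, 0.6, 1.5]
finger_gap: 0.0881
finger_force: 0.0
```

Request:
play_rows:
  steps:
    - [[0,0,0],0.12]
    - [[0,0,0],0.12]
    - [[0,0,0],0.12]
    - [[0,0,0],0.12]
    - [[0,0,0],0.12]
    - [[0,0,0],0.12]
    - [[0,0,0],0.12]
    - [[0,0,0],0.12]
    - [[0,0,0],0.12]
    - [[0,0,0],0.12]
    - [[0,0,0],0]
    - [[0,0,0],0]

```text
clock: 3.1
tool_pos: [0.476, 0.0828, 0.2604]
ee_rot: [-0.0, 0.697, 0.717, -0.0]
force: [0.2, 0.2, 0.2]
finger_gap: 0.0881
finger_force: 0.0
```

```bash
cat >> h.py <<'E'
from scipy.spatial.transform import Rotation as Ro
def st(s):
    R=Ro.from_quat(s['ee_rot'],scalar_first=True).as_matrix()
    print('t',round(s['clock'],2),'tcp',np.round(s['tool_pos'],4),'yaw_y',np.degrees(np.arctan2(R[1,1],R[0,1])).round(1),'z',R[:,2].round(3),'j',np.round(s['joint_pos'],2),'F',np.round(s['force'],1),'M',np.round(s['ft_torque'],2),'gap',s['finger_gap'],s['finger_force']);return R
E
python3 - <<'E'
from workcell import monitor, optics
import cv2,pickle,numpy as np
from h import *
R=st(monitor.observe())
c=optics.capture('wrist');pickle.dump(c,open('w1.pkl','wb'));cv2.imwrite('pics/w1.png',c['frame'][:,:,::-1])
E
```

```text
t 3.1 tcp [0.476  0.0828 0.2604] yaw_y 1.6 z [-0.001 -0.    -1.   ] j [ 0.12 -0.1   2.   -0.    1.25  0.09] F [0.2 0.2 0.2] M [-0.1   0.07  0.04] gap 0.08805753813013903 0.0
```

View pics/w1.png

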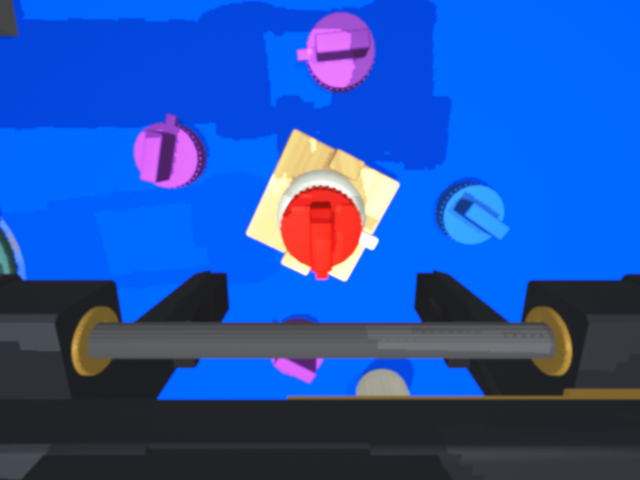

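The wrist view shows the lid at (321,225) with the bar aligned with the jaw axis. The bar top is about (310..332, 203..221), the tongue tip is (321,278) and the ear tip is (374,242). I'll check this against the calibration.

```bash
python3 - <<'E'
import pickle,cv2,numpy as np
from h import *
c=pickle.load(open('w1.pkl','rb'))
print('tongue',ray(c,(321,278),.121),'ear',ray(c,(376,242),.075))
a=c['frame'][115:290,235:410,::-1]
cv2.imwrite('pics/w1c.png',cv2.resize(a,(560,560),interpolation=2))
E
```

```text
tongue [0.47690765 0.0409594  0.121     ] ear [0.52932882 0.06101977 0.075     ]
```

View pics/w1c.png

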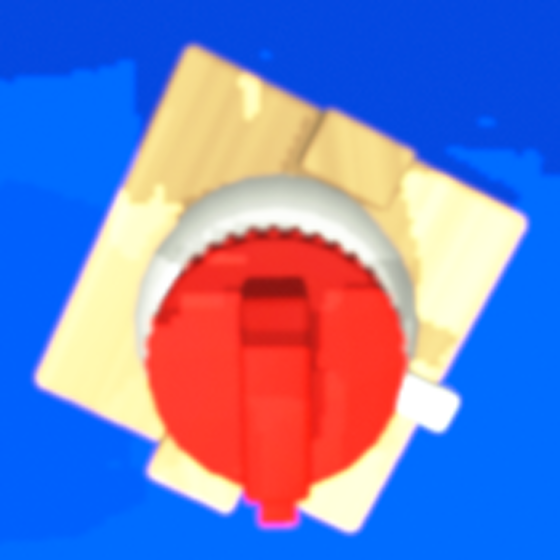

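The enlarged crop shows the bar top face at about (243,345)-(309,495), running almost straight down to the tongue tip at (278,524), with the ear at (455,405).

```bash
python3 - <<'E'
import pickle
from h import *
c=pickle.load(open('w1.pkl','rb'))
f=lambda x,y,z:ray(c,(235+x/3.2-.5,115+y/3.2-.5),z)
print([f(*p).round(4) for p in((243,345,.155),(309,345,.155),(246,495,.155),(309,495,.155),(278,524,.121),(147,355,.123),(407,355,.123))])
E
```

```text
[array([0.4679, 0.0965, 0.155 ]), array([0.4824, 0.0969, 0.155 ]), array([0.4693, 0.0614, 0.155 ]), array([0.4837, 0.0618, 0.155 ]), array([0.4772, 0.0407, 0.121 ]), array([0.443 , 0.0861, 0.123 ]), array([0.5083, 0.0879, 0.123 ])]
```

```bash
python3 - <<'E'
import pickle
from h import *
c=pickle.load(open('w1.pkl','rb'));d=pickle.load(open('c0.pkl','rb'))
f=lambda x,y,z:ray(c,(235+x/3.2-.5,115+y/3.2-.5),z)
b=[f(*p,.03) for p in((192,45),(525,220),(355,530),(37,378))];print(np.mean(b,0)); e=b[1]-b[0]+b[2]-b[3];print(np.degrees(np.arctan2(e[1],e[0])))
# project model of the bar into each view (crop coords)
def pr(c,P):
    q=c['mtx']@(c['camera_from_world']@[*P,1])[:3];return q[:2]/q[2]
for y0 in(.079,.082):
  for a in (24,-24):
    P=(.476,y0+a/1000,.155)
    print(y0,a,'wrist',((pr(c,P)+.5-[235,115])*3.2).round(),'base',((pr(c,(*P[:2],.123))+.5-[235,115])*3.2).round(),'top',((pr(d['top'],P)+.5-[230,185])*3.478).round(),'scene',((pr(d['scene'],P)+.5-[285,205])*3.333+[400,0]).round())
E
```

```text
[0.47573992 0.08403121 0.03      ]
-25.23930156195318
0.079 24 wrist [281. 317.] base [280. 292.] top [124. 171.] scene [673.  59.]
0.079 -24 wrist [274. 522.] base [275. 475.] top [239. 173.] scene [554.  45.]
0.082 24 wrist [281. 303.] base [281. 280.] top [117. 171.] scene [680.  60.]
0.082 -24 wrist [275. 510.] base [275. 464.] top [232. 173.] scene [561.  46.]
```

Request:
play_rows:
  steps:
    - [[-0.05,0,1.5],0]
    - [[0,0,1.5],0]
    - [[0,0,1.5],0]
    - [[0,0,1.5],0]
    - [[0,0,1.5],0]
    - [[0,0,1.2],0]
    - [[0,0,1.0],0]
    - [[0,0,0.8],0]
    - [[0,0,0.5],0]
    - [[0,0,0],0]
    - [[0,0,0],0]

```text
clock: 4.07
tool_pos: [0.4765, 0.0824, 0.1508]
ee_rot: [0.0, 0.698, 0.716, 0.0]
force: [-0.2, 0.4, -0.3]
finger_gap: 0.0881
finger_force: 0.0
```

Request:
play_rows:
  steps:
    - [[0,0,0],0]
    - [[0,0,0],0]
    - [[0,0,0],0]
    - [[0,0,0],0]
    - [[0,0,0],0]
    - [[0,0,0],0]
    - [[0,0,0],0]
    - [[0,0,0],0]
  fingers: 0.1
  force: 15

```text
clock: 4.73
tool_pos: [0.4763, 0.0824, 0.1507]
ee_rot: [0.0, 0.698, 0.716, 0.0]
force: [0.5, -0.1, 0.3]
finger_gap: 0.0365
finger_force: 0.0
```

```bash
python3 - <<'E'
from workcell import monitor
from h import *
st(monitor.observe())
E
```

```text
t 4.73 tcp [0.4763 0.0824 0.1507] yaw_y 1.4 z [ 0. -0. -1.] j [ 0.12 -0.    2.12 -0.    1.03  0.09] F [ 0.5 -0.1  0.3] M [-0.06  0.08  0.01] gap 0.036505953997703226 0.0
```

Request:
play_rows:
  steps:
    - [[0,0,0],0]
    - [[0,0,0],0]
    - [[0,0,0],0]
    - [[0,0,0],0]
    - [[0,0,0],0]
    - [[0,0,0],0]

```text
clock: 5.23
tool_pos: [0.4762, 0.0824, 0.1507]
ee_rot: [-0.0, 0.698, 0.716, -0.0]
force: [0.2, 0.5, -0.7]
finger_gap: 0.0161
finger_force: 15.0
```

Request:
play_rows:
  steps:
    - [[0,0,0],-0.1]
    - [[0,0,0],-0.1]
    - [[0,0,0],-0.1]

```text
clock: 5.48
tool_pos: [0.4763, 0.0823, 0.1507]
ee_rot: [0.0, 0.581, 0.814, -0.0]
force: [-0.8, -0.7, -0.3]
finger_gap: 0.016
finger_force: 15.0
```

```bash
python3 - <<'E'
from workcell import monitor
from h import *
st(monitor.observe())
E
```

```text
t 5.48 tcp [0.4763 0.0823 0.1507] yaw_y 18.9 z [-0. -0. -1.] j [ 0.12 -0.    2.12 -0.    1.03 -0.21] F [-0.8 -0.7 -0.3] M [-0.11  0.11 -0.04] gap 0.01596948393474237 14.999160791630857
```

Request:
play_rows:
  steps:
    - [[0,0,0],-0.1]
    - [[0,0,0],-0.1]
    - [[0,0,0],-0.1]
    - [[0,0,0],-0.1]
    - [[0,0,0],-0.1]
    - [[0,0,0],-0.1]
    - [[0,0,0],-0.1]
    - [[0,0,0],-0.1]
    - [[0,0,0],0]
    - [[0,0,0],0]

```text
clock: 6.32
tool_pos: [0.4762, 0.0824, 0.1506]
ee_rot: [-0.0, 0.222, 0.975, -0.0]
force: [-0.4, -0.1, -0.8]
finger_gap: 0.0161
finger_force: 15.0
```

Request:
play_rows:
  steps:
    - [[0,0,0.2],0]
    - [[0,0,0.2],0]
    - [[0,0,0.2],0]
    - [[0,0,0],0]

```text
clock: 6.65
tool_pos: [0.4759, 0.0823, 0.1441]
ee_rot: [-0.0, 0.221, 0.975, -0.0]
force: [-0.2, -0.4, -1.1]
finger_gap: 0.0156
finger_force: 15.0
```

```bash
python3 - <<'E'
from workcell import monitor,optics
from h import *
import cv2
st(monitor.observe())
c=optics.capture('scene');cv2.imwrite('pics/s2.png',cv2.resize(c['frame'][190:330,270:420,::-1],(600,560),interpolation=2))
E
```

```text
t 6.65 tcp [0.4759 0.0823 0.1441] yaw_y 64.4 z [-0.001 -0.    -1.   ] j [ 0.12  0.01  2.12 -0.    1.01 -1.  ] F [-0.2 -0.4 -1.1] M [-0.03 -0.01 -0.03] gap 0.015641734869962648 14.999859114177525
```

View pics/s2.png

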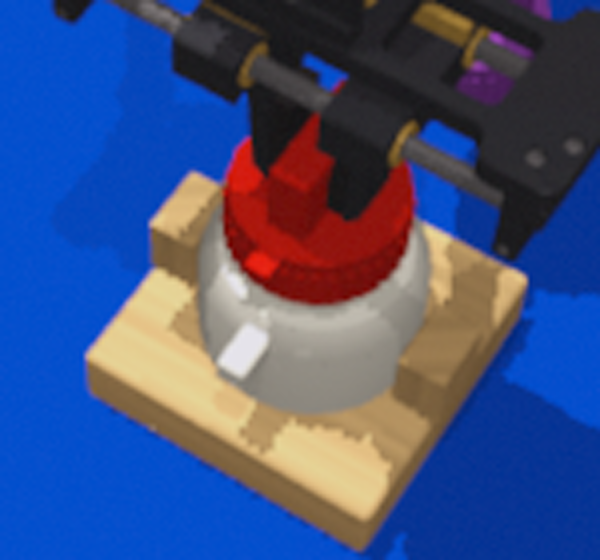

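The picture shows the tongue at (262,263) above the ear at (243,350). The lid is already moving down with no resistance.

Request:
play_rows:
  steps:
    - [[0,0,0.15],0]
    - [[0,0,0.15],0]
    - [[0,0,0.1],0]
    - [[0,0,0.1],0]
    - [[0,0,0],0]
    - [[0,0,0],0]
    - [[0,0,0],0]

```text
clock: 7.28
tool_pos: [0.4764, 0.0824, 0.1398]
ee_rot: [0.0, 0.221, 0.975, 0.0]
force: [-1.1, -0.5, 0.3]
finger_gap: 0.0161
finger_force: 15.0
```

Request:
play_rows:
  steps:
    - [[0,0,0.035],0.08]
    - [[0,0,0.035],0.08]
    - [[0,0,0.035],0.08]
    - [[0,0,0.035],0.08]
    - [[0,0,0.03],0.08]
    - [[0,0,0.03],0.08]

```text
clock: 7.78
tool_pos: [0.477, 0.0825, 0.1382]
ee_rot: [0.001, 0.448, 0.894, 0.001]
force: [1.0, 0.6, 0.9]
finger_gap: 0.0157
finger_force: 15.0
```

```bash
python3 - <<'E'
from workcell import monitor
from h import *
st(monitor.observe())
E
```

```text
t 7.78 tcp [0.477  0.0825 0.1382] yaw_y 36.7 z [ 0.002  0.    -1.   ] j [ 0.12  0.01  2.13  0.    1.   -0.52] F [1.  0.6 0.9] M [-0.02 -0.06  0.02] gap 0.01574484039465715 14.997883111936972
```

Request:
play_rows:
  steps:
    - [[0,0,0.03],0.08]
    - [[0,0,0.03],0.08]
    - [[0,0,0.03],0.08]
    - [[0,0,0.03],0.08]
    - [[0,0,0.03],0.08]
    - [[0,0,0.02],0.08]
    - [[0,0,0],0.04]
    - [[0,0,0],0]
    - [[0,0,0],0]

```text
clock: 8.53
tool_pos: [0.4772, 0.0824, 0.1367]
ee_rot: [0.001, 0.661, 0.75, 0.001]
force: [0.9, 0.5, 2.9]
finger_gap: 0.0161
finger_force: 15.0
```

```bash
python3 - <<'E'
from workcell import monitor,optics
from h import *
import cv2
st(monitor.observe())
c=optics.capture('scene');cv2.imwrite('pics/s3.png',cv2.resize(c['frame'][190:330,270:420,::-1],(600,560),interpolation=2))
E
```

```text
t 8.53 tcp [0.4772 0.0824 0.1367] yaw_y 7.2 z [ 0.002  0.    -1.   ] j [ 0.12  0.02  2.13 -0.    0.99 -0.01] F [0.9 0.5 2.9] M [-0.01 -0.22 -0.03] gap 0.016075300065514327 15.000189284328371
```

View pics/s3.png

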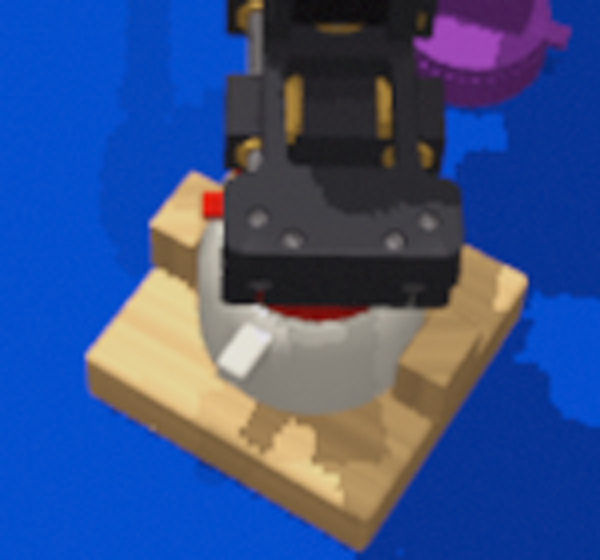

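The tongue, at (213,205), is now about 58° clockwise of the ear at (243,350). The TCP drop puts the lid at about 132 mm. I'll let go and go up.

Request:
play_rows:
  steps:
    - [[0,0,0],0]
    - [[0,0,0],0]
    - [[0,0,0],0]
    - [[0,0,0],0]
    - [[0,0,0],0]
    - [[0,0,0],0]
    - [[0,0,0],0]
    - [[0,0,0],0]
    - [[0,0,0],0]
  fingers: 0.7

```text
clock: 9.33
tool_pos: [0.4763, 0.0824, 0.136]
ee_rot: [-0.0, 0.662, 0.75, -0.0]
force: [0.0, 0.3, 0.4]
finger_gap: 0.062
finger_force: 0.0
```

Request:
play_rows:
  steps:
    - [[0,0,-0.4],0]
    - [[0,0,-0.8],0]
    - [[0,0,-1.2],0]
    - [[0,0,-1.6],0]
    - [[0,0,-2],0]
    - [[0,0,-2],0]
    - [[0,0,-2],0]
    - [[0,0,-2],0]
    - [[0,0,-1],0]
    - [[0,0,0],0]
    - [[0,0,0],0]

```text
clock: 10.25
tool_pos: [0.4767, 0.0824, 0.2669]
ee_rot: [0.001, 0.662, 0.75, 0.001]
force: [0.2, -0.4, 0.4]
finger_gap: 0.0616
finger_force: 0.0
```

```bash
python3 - <<'E'
from workcell import monitor,optics
from h import *
import cv2
st(monitor.observe())
c=optics.capture('scene');w=optics.capture('wrist')
a=cv2.resize(c['frame'][205:325,285:405],(400,400),interpolation=2);b=cv2.resize(w['frame'][115:290,235:410],(400,400),interpolation=2)
cv2.imwrite('pics/s4.png',np.hstack([a,b])[:,:,::-1])
E
```

```text
t 10.25 tcp [0.4767 0.0824 0.2669] yaw_y 7.2 z [ 0.002  0.    -1.   ] j [ 0.12 -0.11  1.99  0.    1.26 -0.01] F [ 0.2 -0.4  0.4] M [-0.12  0.07 -0.01] gap 0.06158850073196473 0.0
```

View pics/s4.png

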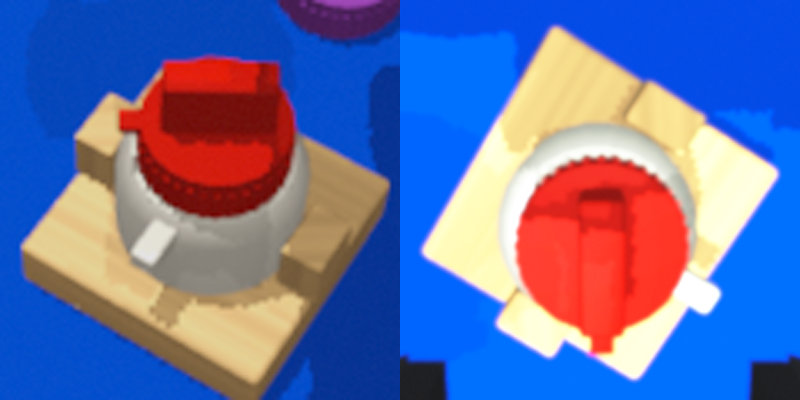

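The left panel shows the lid low and level on the jar, with the tongue at (122,120). The right panel shows the tongue at (601,348) and the ear at (715,297), so the lid is still past the ear and the gripper is clear.

```bash
python3 -c "
from workcell import ctrl
print(ctrl.hand_in())"
```

```text
the job is handed in; nothing more can be done
None
```

I turned the lid back to the ear, where it dropped into the thread start, then screwed it clockwise about 58° to an estimated 132 mm (home height), let go, and handed the job in at about 10 s; the hand-in gave no verdict, and I did not re-check the tub, which the arm stayed well clear of.

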